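Press the depositor's cut-off blade home and hold it for clamping

ROBOT

A 6-joint arm with a two-finger parallel gripper is mounted at the origin on the work surface. World frame = base frame: x ahead of the robot, y to its left, z up, the work surface at z = 0. Lengths are in m, angles in degrees, forces in N, time in s.
With the tool pointing down it reaches from about 0.4 to 0.825 m from the base axis. Payload 7 kg.
Tool frame: the origin (TCP) lies on the centre line of the jaws, within the pads' length; the fingertips stand 11 mm ahead of it and the grasp point (between the pads) lies 8 mm behind it; z points along the fingers, y is the line along which they close (so a half turn about z gives the same grasp; the last joint's range is limited). The gripper opens to 88 mm and grips with 3 to 60 N. Pads are 19 mm wide; open, the fingers measure 130 mm over their backs; the gripper's body (78 mm by 193 mm) begins 47 mm behind the grasp point.
Start: joints at [16.507, 20.546, 0.682, 0, -70.136, -16.507], TCP at [0.675, -0, 0.238] pointing down, gripper open.
Joint ranges: [-176.03, 176.03], [-82.01, 121.73], [-58.28, 71.71], [-173.87, 95.51], [-174.79, -0.11], [-173.66, 173.66]. Speed limits (degrees/s): [136.94, 136.94, 172.46, 180, 180, 180].

INTERFACE

Orientations are given as [roll, pitch, yaw] about the fixed x, y, z axes, in that order (R = Rz(yaw) Ry(pitch) Rx(roll)).
In Python, from plant import r, capture, camera_model, job gives the robot as it stands.
- The arm moves only by the tool drive_tool, never from a script. Its argument "increments" is a list that holds one entry, the list of rows, each a list of 5 numbers: the gripper's target within -1 to 1 (fully open at 1, half-way at 0, shut at -1), then the shift along the tool's x, y, z scaled (see below), then the turn about the tool's z scaled (see below). In form: [[[gripper, tx, ty, tz, roll], ...]]. A call has 1 to 5 rows; each row is the pose to reach, as a shift and turn from the pose commanded when the call began, along the tool's axes at that moment, turning the shorter way round; what a row does not reach only later rows make up. The controller multiplies each number of a shift by 120 mm and each number of a turn by 360 degrees. A row lasts 1/8 s, in which the tool goes at most 62.5 mm and 10.7 degrees, less where a joint would pass 70% of its speed; a pose out of reach is approached as far as the arm can. A call with a number of a shift or a turn outside -1 to 1 is refused whole. A call with a gripper value outside its range is refused whole. The fingers move at their own pace and stop on an object; "squeeze" is the grip in N (left out, the last holds). Time passes only in rows, so rows that repeat a pose let the fingers close. It gives the time, the measured TCP pose, the force, the opening and the grip force at its end, in the units of the state.
- r.get_state(): the state, without advancing time (a new reading comes with each control period).
- capture(name): name is "scene" or "side" or "wrist"; returns the picture (384x512x3 uint8, red, green, blue); there is no depth.
- camera_model(name): a dict with "camera_matrix" (3x3 intrinsics, pixels), "rvec" (rotation vector, rad) and "tvec" (3), from world to camera coordinates, as OpenCV has them. Camera axes: x right, y down, z forward; pixel columns grow to the right and rows downward; lengths in m; the calibration is good to about 2 mm. A picture is of the moment at which its call begins: read the wrist's pose just before it. camera_model takes no time and is no camera call; for the wrist camera it gives the pose at the moment of the call.
- job.close_job(): hands the job in; it is judged then, once.
The state is a dict: "time_s": time; "joints": joint angles; "qd": joint speeds; "joint_torque": joint torques, N m; "tcp_pos": TCP position; "eef_rot": TCP orientation; "contact_force": force on the tool from outside, world axes, zero at the start; "moment": the same for the moment, N m; "gripper_width": finger opening in m; "gripper_force": force on a finger pad.
Only numpy, scipy, OpenCV 4.12 (cv2) and the standard library are available. Lean on these libraries where they do the work, as an engineer would, in place of code of your own. Each camera call takes 0.05 s, during which the arm holds its last target. There are 200 camera calls.

TASK

Take the cut-off blade with the tall plain rectangular grip out of the white rack, put its tongue upright into the slot of the aluminium blade carrier and press it down against the sprung ejector until the shoulders of its grip sit flat on the carrier, firmly but without ramming. Finish still holding it pressed down there, so that a colleague can tighten the clamp screws: do not let go. Leave the two other blades in the rack and everything else on the table alone.

Things in the scene. Friction and masses are not known exactly. Their poses are not given: they have to be found in the camera images.
- blade_grip (a point): Centre of the grip of the blade to fit (grasp here): plain grey rectangular bar 64 (its x) x 14 (its y) x 46 mm high, its top 23 mm above and its underside (the shoulders) 23 mm below this point, a steel tongue below. 0.1 to 0.17 kg. z up. Starts upright in any one of the rack's three slots, shoulders resting on the rack's top. Either way round fits.
- blade_shoulder (a point): Same blade and axes: middle of the grip's underside, where the tongue begins. Tongue 40 mm wide (x), 6 mm thick (y), 60 mm long, its last 6 mm reduced to 36 x 3 mm. The shoulders are the grip's underside either side of the tongue (12 mm along x at each end, 4 mm along y on each side).
- blade_tip (a point): Same blade: middle of the tongue's lower end, 60 mm below the shoulders.
- slot_mouth (a point): Centre of the slot's mouth on top of the fixed blade carrier: aluminium block 100 (x) x 52 mm (y), top 100 mm above the table, on a dark foot 150 x 90 x 10 mm; two black clamp screws on the +y side reach 50 mm from the middle, 44 to 66 mm above the table. The upright slot is 43 mm along x, 9 mm along y. The block's top is the hard stop for the shoulders. z up.
- ejector (a joint): Sprung brass ejector in the slot: how far it is pressed down, m; 0 at rest, 0.026 most. At rest its top is 40 mm below the slot's mouth; a blade fully home presses it 0.020. Pushes up with 3 N at rest, 0.3 N more per mm, 9 N at home; it lifts a blade that is let go. A brass pointer on the carrier's +x face moves with it, level with a dark mark at home.
- rack: Fixed white plastic rack block, 84 mm (x) by 190 mm (y) by 70 mm high, with three upright slots (45 mm along x, 10 mm along y) in a row along its y, 68 mm apart, the blades standing in them. Origin: centre of the underside. Rack and carrier may stand on either side.
- knob_blade: Another blade, left in the rack: same 40 mm wide, 6 mm thick and 60 mm long steel tongue, but its grip is a 10 mm high bar with a round knob (34 mm across) on top, up to 42 mm above the rack. Origin: lower end of the tongue.
- low_blade: Another blade, left in the rack: same tongue, with a bar grip only 18 mm high. Origin: lower end of the tongue.
- mould_a: Bystander: clear chocolate mould with dark filled cells, 135 by 275 by 24 mm, loose at the far side. Origin: centre of the underside.
- mould_b: Bystander: a second mould like mould_a.
- bowl: Bystander: steel bowl 120 mm across, 55 mm high. Origin: centre of the underside.
- cup: Bystander: steel cup 64 mm across, 60 mm high, between rack and carrier. Origin: centre of the underside.
- spatula: Bystander: spatula about 240 mm long lying on the table to the right.
- jar: Bystander: amber jar 72 mm across, 100 mm high, to the left. Origin: centre of the underside.
- cutter: Bystander: steel disc weight 60 mm across, 35 mm high, to the right. Origin: centre of the underside.
Things that resemble listed ones, but are neither listed nor needed, are in the scene too. Leave any purple look-alike of the part that bears blade_grip alone.

How it is judged (in metres and radians):
On the way, in this order (a step that is already met when the one before it is completed fails the run):
1. the blade is drawn up clear of the rack (z of blade_tip in the frame of rack above 0.075 m), for 0.1 s.
2. its tongue is more than 10 mm down in the carrier's slot (x of blade_tip in the frame of slot_mouth between -0.004 and 0.004 m and y of blade_tip in the frame of slot_mouth between -0.004 and 0.004 m and z of blade_tip in the frame of slot_mouth below -0.01 m), for 0.1 s.
At the end, for the whole second after the job is handed in: Tongue in the carrier's slot, shoulders within 2 mm of its top and pressing it with 1.5 to 60 N, ejector pressed over 18 mm, blade still and within 0.05 rad of upright, fingers on it with over 2 N; other blades within 30 mm and bystanders within 40 mm of their starts (x of blade_tip in the frame of slot_mouth between -0.004 and 0.004 m and y of blade_tip in the frame of slot_mouth between -0.004 and 0.004 m and z of blade_shoulder in the frame of slot_mouth between -0.002 and 0.002 m and value of joint ejector above 0.018 m and angle between blade_tip's own z axis and vertical below 0.05 rad and contact force between blade and carrier between 1.5 and 60 N and contact force between the fingers and blade above 2 N and linear speed of blade below 0.01 m/s and distance of each of knob_blade, low_blade from where it was at the start of the episode below 0.03 m and distance of each of mould_a, mould_b, bowl, cup, spatula, jar, cutter from where it was at the start of the episode below 0.04 m); the arm keeps its last pose, push and grip.
It fails at once if the blade is rammed against the carrier (over 90 N) (contact force between blade and carrier above 90 N).
It fails at once if another blade is moved over 30 mm or a bystander over 40 mm (not (distance of knob_blade from where it was at the start of the episode below 0.03 m) or not (distance of low_blade from where it was at the start of the episode below 0.03 m) or not (distance of mould_a from where it was at the start of the episode below 0.04 m) or not (distance of mould_b from where it was at the start of the episode below 0.04 m) or not (distance of bowl from where it was at the start of the episode below 0.04 m) or not (distance of cup from where it was at the start of the episode below 0.04 m) or not (distance of spatula from where it was at the start of the episode below 0.04 m) or not (distance of jar from where it was at the start of the episode below 0.04 m) or not (distance of cutter from where it was at the start of the episode below 0.04 m)).
It also fails if it takes over 51 s, if anything falls off the work surface, if the arm or the gripper's body presses on something with over 40 N, if the wrist force passes 120 N, or if a joint passes its speed limit or range.

## Working session

There is one attempt and no reset: what is moved stays moved. The work goes in short steps, Python scripts to look and compute and a tool call to move; the robot and the scene stay as the last step left them, time stands still between calls to the robot, and variables do not carry over. Pictures are saved under pics/ and viewed, at most 13 in all, crops included, and the job is handed in when it is done.

Besides the shell and the picture viewer there is one more tool, called after "Request:" by a JSON object that holds its "api" and its "payload". drive_tool: Moves the arm, as the interface text tells. Its arguments: {"type":"object","properties":{"increments":{"type":"array"},"squeeze":{"type":"number"}},"required":["increments"]}

```bash
ls; mkdir -p pics; python3 - <<'E'
from plant import r,capture,camera_model,job
import cv2,numpy as np
s=r.get_state();print(s)
for n in("scene","side","wrist"):
    m=camera_model(n);R=cv2.Rodrigues(np.array(m['rvec'],float))[0];print(n,m['camera_matrix'],-R.T@np.array(m['tvec']).ravel(),R[2])
    cv2.imwrite(f'pics/{n}0.png',capture(n)[:,:,::-1])
E
```

```text
pics
{'time_s': 0.0, 'joints': array([ 1.65071566e+01,  2.05899931e+01,  6.34576135e-01, -2.07586803e-02,
       -7.01355600e+01, -1.65090957e+01]), 'qd': array([-0.02152331,  0.07311775,  0.06420017,  0.100827  ,  0.05420503,
        0.00509175]), 'joint_torque': array([-8.00930356e-04, -5.82726967e+01,  2.93058443e+01,  6.99745238e+00,
        6.93249181e-03, -2.06530804e-04]), 'tcp_pos': array([ 6.74534015e-01, -1.68186450e-05,  2.36643034e-01]), 'eef_rot': array([ 1.79907228e+02, -7.14514272e-03, -9.00090026e+01]), 'contact_force': array([-0.67773736,  0.45066494,  0.32060521]), 'moment': array([ 0.0210285 ,  0.00012273, -0.0123753 ]), 'gripper_force': 0.0, 'gripper_width': 0.0876385295889557}
scene [[479.75600185   0.         259.125617  ]
 [  0.         479.75600185 195.55763308]
 [  0.           0.           1.        ]] [1.17146468 0.79114873 0.95937687] [-0.47655907 -0.58560963 -0.65570788]
side [[434.74586337   0.         259.69589602]
 [  0.         434.74586337 193.17620367]
 [  0.           0.           1.        ]] [ 0.18194814 -1.16935842  1.08791522] [ 0.22635974  0.73717084 -0.6366635 ]
wrist [[278.15275607   0.         255.93997383]
 [  0.         278.15275607 193.02736922]
 [  0.           0.           1.        ]] [ 0.673526   -0.07721587  0.38370219] [-0.00182635  0.2868253  -0.95798117]
```

View pics/scene0.png

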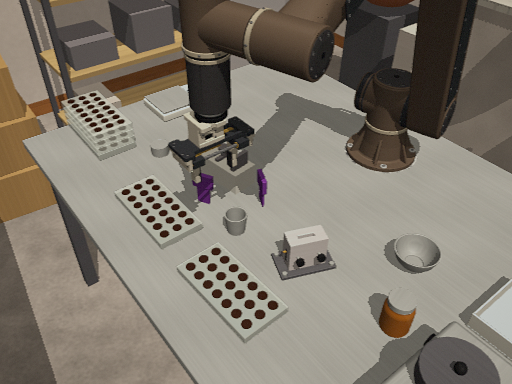

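View pics/side0.png

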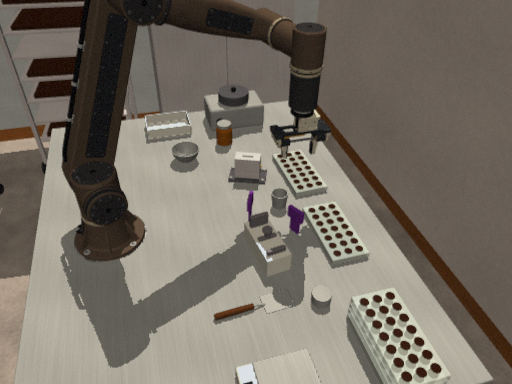

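The scene view shows the carrier at (305,248), the cup at (235,222) and two purple plates at (205,188) and (262,187). The side view shows the rack at (267,248), the carrier at (247,170) and the cup at (280,198). I'll enlarge the rack area to tell the blades apart.

```bash
python3 - <<'E'
import cv2,numpy as np
a=cv2.imread('pics/side0.png')[140:290,215:335];b=cv2.imread('pics/wrist0.png')
a=cv2.resize(a,None,fx=2.56,fy=2.56,interpolation=3)
cv2.imwrite('pics/comb0.png',np.hstack([a[:384,:288],b]))
E
```

```text
(no output)
```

View pics/comb0.png

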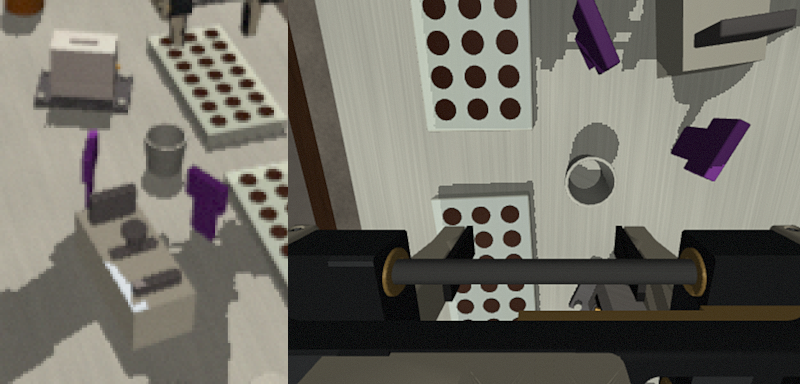

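```bash
cat > h.py <<'E'
import cv2,numpy as np
from plant import r,capture,camera_model,job
def ray(m,uv,z):
    R=cv2.Rodrigues(np.array(m['rvec'],float))[0];c=-R.T@np.array(m['tvec'],float).ravel()
    d=R.T@np.linalg.inv(np.array(m['camera_matrix']))@np.array([uv[0],uv[1],1.])
    return c+d*(z-c[2])/d[2]
def proj(m,P):
    return cv2.projectPoints(np.atleast_2d(np.array(P,float)),np.array(m['rvec'],float),np.array(m['tvec'],float),np.array(m['camera_matrix']),None)[0][:,0]
E
python3 - <<'E'
from h import *
s=camera_model('side')
for n,c,z in[('rackFL',(76,212),.07),('rackNL',(137,305),.07),('rackNR',(193,290),.07),('gripL',(89,190),.116),('gripR',(134,182),.116),('slot',(83,41),.1),('knob',(133,228),.1),('purpLtop',(92,132),.1),('purpLbot',(88,200),0),('purpRbot',(208,235),0)]:
    print(n,ray(s,(215+c[0]/2.56,140+c[1]/2.56),z).round(3))
c=camera_model('scene')
print(ray(c,(307,235),.1).round(3))
w=camera_model('wrist')
for u in[(705,165),(600,60),(590,180)]:print(ray(w,(u[0]-288,u[1]),.0).round(3))
E
```

```text
rackFL [ 0.451 -0.13   0.07 ]
rackNL [ 0.481 -0.307  0.07 ]
rackNR [ 0.555 -0.302  0.07 ]
gripL [ 0.465 -0.141  0.116]
gripR [ 0.526 -0.141  0.116]
slot [0.55 0.21 0.1 ]
knob [ 0.505 -0.207  0.1  ]
purpLtop [ 0.505 -0.009  0.1  ]
purpLbot [ 0.492 -0.038  0.   ]
purpRbot [ 0.635 -0.15   0.   ]
[0.545 0.214 0.1  ]
[ 0.448 -0.003  0.   ]
[ 0.602 -0.137  0.   ]
[0.607 0.018 0.   ]
```

Request:
{"api": "drive_tool", "payload": {"increments": [[[1,0.3,0.4,-0.1,-0.02],[1,0.6,0.8,-0.2,-0.05],[1,0.6,0.8,-0.2,-0.08],[1,0.6,0.8,-0.2,-0.11],[1,0.6,0.8,-0.2,-0.125]]]}}

```text
time_s: 0.78
tcp_pos: [0.5787, -0.0722, 0.2616]
eef_rot: [-180.0, 0.0, -44.8]
contact_force: [0.4, -0.0, -0.1]
gripper_width: 0.0873
gripper_force: 0.0
```

Request:
{"api": "drive_tool", "payload": {"increments": [[[1,-0.1,0.5,0,-0.03],[1,-0.19,1.0,0,-0.06],[1,-0.19,1.0,0,-0.09],[1,-0.19,1.0,0,-0.12],[1,-0.19,1.0,0,-0.125]]]}}

```text
time_s: 1.4
tcp_pos: [0.4778, -0.1408, 0.2616]
eef_rot: [-180.0, -0.0, 0.0]
contact_force: [0.7, 0.2, -0.4]
gripper_width: 0.0876
gripper_force: 0.0
```

```bash
python3 - <<'E'
from h import *
import pickle
s=r.get_state();m=camera_model('wrist');i=capture('wrist');m=camera_model('wrist')
print(s['tcp_pos'],s['eef_rot'],s['joints']);pickle.dump(m,open('m1.p','wb'));cv2.imwrite('pics/w1.png',i[:,:,::-1])
E
```

```text
[ 0.47778016 -0.14083313  0.26157023] [-1.79994614e+02 -1.30988025e-03  1.34360282e-02] [ 6.21959884e+00  2.74643564e+00 -1.89091050e+01 -5.60864605e-03
 -6.83425751e+01  8.37959071e+01]
```

View pics/w1.png

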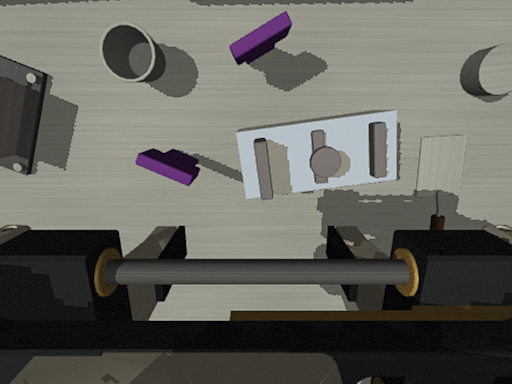

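The left end blade at (262,168) is the tall one, with a 59 px long bar against 53 px for the low blade. The knob is in the middle at (325,161). The rack's top corners are (238,130), (396,110), (398,180) and (246,198).

```bash
python3 - <<'E'
from h import *
import pickle
m=pickle.load(open('m1.p','rb'))
C=np.array([ray(m,u,.07)[:2] for u in[(238,130),(396,110),(398,180),(246,198)]]);print(C.round(4))
print('sides',np.linalg.norm(np.roll(C,-1,0)-C,axis=1),'c',C.mean(0))
v=C[0]+C[3]-C[1]-C[2];yaw=np.arctan2(-v[0],v[1]);print('yaw',np.degrees(yaw))
g=C.mean(0)+.068*v/np.linalg.norm(v);print('grip from rack',g)
x=np.array([np.cos(yaw),np.sin(yaw)]);y=np.array([-x[1],x[0]])
P=[[*(g+a*x*.032+b*y*.007),z] for z in(.116,.07) for a,b in[(1,1),(1,-1),(-1,-1),(-1,1)]]
q=proj(m,P);print(q.round(1))
i=cv2.imread('pics/w1.png');k=4
i=cv2.resize(i[110:220,200:340],None,fx=5,fy=5,interpolation=2)
f=lambda p:tuple(int(t) for t in (p-[200,110])*5+2)
for a in range(4):cv2.line(i,f(q[a]),f(q[(a+1)%4]),(0,0,255),1)
cv2.imwrite('pics/c1.png',i)
E
```

```text
[[ 0.5311 -0.1189]
 [ 0.5541 -0.3035]
 [ 0.4701 -0.3183]
 [ 0.4462 -0.1277]]
sides [0.18602607 0.08528243 0.19209381 0.08533116] c [ 0.50038929 -0.21711479]
yaw 7.128795880235545
grip from rack [ 0.49195047 -0.14964045]
[[254.4 141.3]
 [267.8 139.6]
 [274.2 197.9]
 [261.6 199.4]
 [254.6 137.1]
 [266.2 135.6]
 [271.9 186.8]
 [260.9 188.1]]
```

View pics/c1.png

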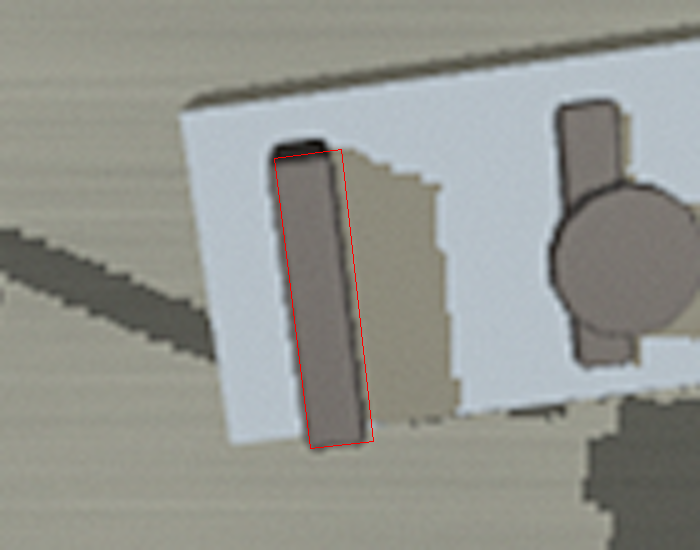

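Request:
{"api": "drive_tool", "payload": {"increments": [[[0.1,0.118,0.064,0.2,-0.0194],[0.1,0.118,0.064,0.5,-0.0194],[0.1,0.118,0.064,0.8,-0.0194],[0.1,0.118,0.064,0.9,-0.0194],[0.1,0.118,0.064,0.9,-0.0194]]]}}

```text
time_s: 2.08
tcp_pos: [0.4921, -0.1484, 0.1534]
eef_rot: [180.0, 0.1, 6.9]
contact_force: [0.1, -1.5, 0.2]
gripper_width: 0.0493
gripper_force: 0.0
```

```bash
python3 - <<'E'
from h import *
import pickle
s=r.get_state();print(s['tcp_pos'],s['eef_rot'],s['gripper_width'])
m=camera_model('side')
i=capture('side')[170:290,215:335];cv2.imwrite('pics/s2.png',cv2.resize(i,None,fx=5,fy=5,interpolation=2)[:,:,::-1])
E
```

```text
[ 0.49212437 -0.14842109  0.15335558] [1.79989669e+02 8.23775620e-02 6.92083686e+00] 0.049323164533230504
```

View pics/s2.png

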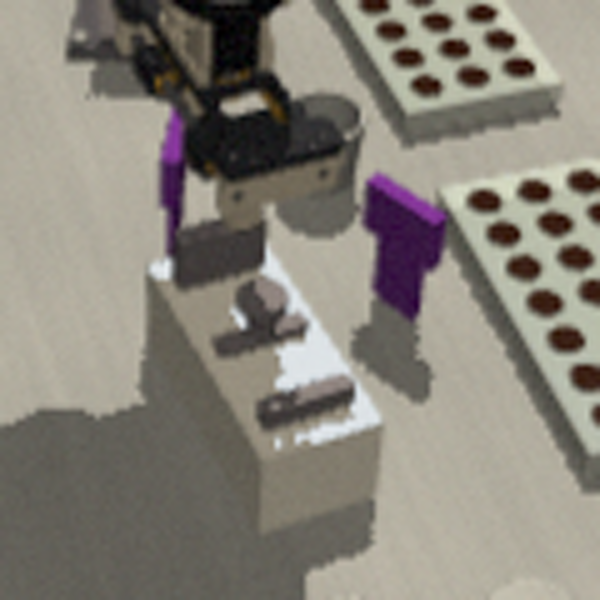

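The fingers straddle the target grip at (220,250), clear of the knob at (262,300) and the purple plates. I'll go down and close.

Request:
{"api": "drive_tool", "payload": {"increments": [[[0.1,0,0,0.25,0],[0.1,0,0,0.45,0],[0.1,0,0,0.52,0],[0.1,0,0,0.52,0],[-0.4,0,0,0.52,0]]], "squeeze": 45}}

```text
time_s: 2.75
tcp_pos: [0.4931, -0.1484, 0.0925]
eef_rot: [180.0, -0.1, 7.0]
contact_force: [0.2, -0.3, 0.5]
gripper_width: 0.0431
gripper_force: 0.0
```

Request:
{"api": "drive_tool", "payload": {"increments": [[[-1,0,0,0,0],[-1,0,0,0,0],[-1,0,0,0,0],[-1,0,0,0,0]]], "squeeze": 45}}

```text
time_s: 3.25
tcp_pos: [0.4923, -0.1485, 0.0914]
eef_rot: [180.0, -0.0, 7.0]
contact_force: [0.1, 0.5, 3.0]
gripper_width: 0.0136
gripper_force: 45.0
```

Request:
{"api": "drive_tool", "payload": {"increments": [[[-1,0,0,-0.1,0],[-1,0,0,-0.35,0],[-1,0,0,-0.6,0],[-1,0,0,-0.85,0],[-1,0,0,-1,0]]]}}

```text
time_s: 3.88
tcp_pos: [0.4925, -0.1484, 0.2135]
eef_rot: [180.0, -0.1, 7.0]
contact_force: [-0.3, 0.5, -1.0]
gripper_width: 0.0139
gripper_force: 45.0
```

Request:
{"api": "drive_tool", "payload": {"increments": [[[-1,0,0,-0.2,0],[-1,0,0,-0.4,0],[-1,0,0,-0.4,0]]]}}

```text
time_s: 4.25
tcp_pos: [0.493, -0.1485, 0.2615]
eef_rot: [180.0, -0.2, 7.0]
contact_force: [0.8, 0.2, -0.9]
gripper_width: 0.0135
gripper_force: 45.0
```

Request:
{"api": "drive_tool", "payload": {"increments": [[[-1,0.04,-0.3,0,0],[-1,0.08,-0.65,0,0],[-1,0.12,-0.99,0,0],[-1,0.12,-0.99,0,0]]]}}

```text
time_s: 4.75
tcp_pos: [0.4915, -0.0267, 0.2585]
eef_rot: [-180.0, 0.1, 7.1]
contact_force: [-0.3, -0.8, -1.9]
gripper_width: 0.0137
gripper_force: 45.0
```

Request:
{"api": "drive_tool", "payload": {"increments": [[[-1,0.04,-0.3,0,0],[-1,0.08,-0.65,0,0],[-1,0.12,-0.99,0,0],[-1,0.12,-0.99,0,0],[-1,0.12,-0.99,0,0]]]}}

```text
time_s: 5.38
tcp_pos: [0.4915, 0.0904, 0.2586]
eef_rot: [180.0, 0.1, 7.0]
contact_force: [0.3, 0.4, -1.4]
gripper_width: 0.0139
gripper_force: 45.0
```

```bash
python3 - <<'E'
from h import *
import pickle
s=r.get_state();m=camera_model('wrist');i=capture('wrist')
print(s['tcp_pos'],s['eef_rot']);pickle.dump(m,open('m3.p','wb'));cv2.imwrite('pics/w3.png',i[:,:,::-1])
print(proj(m,[[.548,.212,.1]]))
E
```

```text
[0.49149813 0.09037434 0.25863284] [1.79973645e+02 6.65371290e-02 6.99431014e+00]
[[148.82504283 114.87383861]]
```

View pics/w3.png

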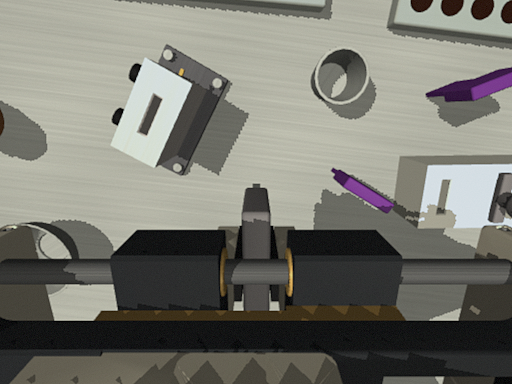

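The slot mouth is at about (150,115) on the white carrier top, whose corners are (145,58), (191,72), (155,168) and (111,148). The screws are on its left and the held tongue's tip is at (257,186). Next I'll measure the slot with contours.

```bash
python3 - <<'E'
from h import *
import pickle
m=pickle.load(open('m3.p','rb'));i=cv2.imread('pics/w3.png')
x0,y0=100,50;c=i[y0:180,x0:205];k=6
g=cv2.cvtColor(cv2.resize(c,None,fx=k,fy=k,interpolation=2),cv2.COLOR_BGR2GRAY)
b=(g>185).astype(np.uint8)
cs,h=cv2.findContours(b,cv2.RETR_CCOMP,cv2.CHAIN_APPROX_NONE)
o=max(range(len(cs)),key=lambda j:cv2.contourArea(cs[j]))
hole=max([cs[j] for j in range(len(cs)) if h[0][j][3]==o],key=cv2.contourArea)
for n,ct in(('top',cs[o]),('slot',hole)):
    p=ct[:,0].astype(float);p=(p+.5)/k-.5+[x0,y0]
    W=np.array([ray(m,u,.1)[:2] for u in p]).astype(np.float32)
    (cx,cy),(w,hh),a=cv2.minAreaRect(W*1000)
    print(n,cx,cy,w,hh,a)
    if n=='top': box=cv2.boxPoints(((cx,cy),(w,hh),a))
s=dict(p=[.4915,.0904,.2586])
v=cv2.cvtColor(b*255,cv2.COLOR_GRAY2BGR);cv2.drawContours(v,[hole],-1,(0,0,255),2)
cv2.imwrite('pics/c3.png',cv2.resize(v[:,:],None,fx=.8,fy=.8)[:600])
# expected tip projection
t=np.radians(7);print('tip proj',proj(m,[[.4915,.0904,.2586-.002-.083]]), proj(m,[[.4915-.018*np.cos(t),.0904-.018*np.sin(t),.1736],[.4915+.018*np.cos(t),.0904+.018*np.sin(t),.1736]]))
E
```

```text
top 547.8125610351562 211.770263671875 52.9502067565918 101.17481231689453 68.30582427978516
slot 547.8373413085938 211.5146942138672 12.010661125183105 46.218563079833984 68.20004272460938
tip proj [[256.49077996 200.52610553]] [[256.453967   219.59978414]
 [256.52919063 180.62461614]]
```

View pics/c3.png

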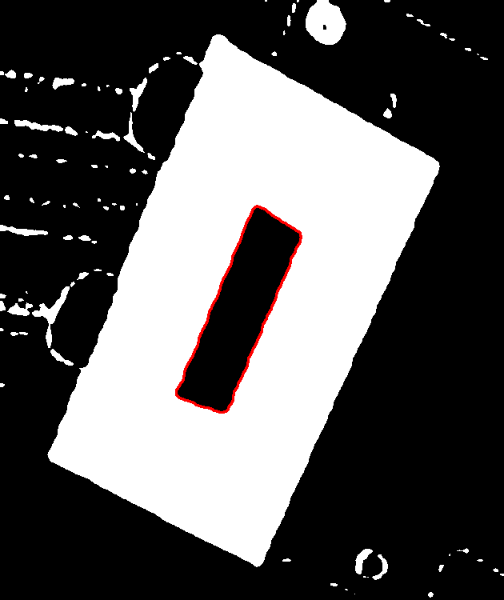

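```bash
python3 - <<'E'
from h import *
import pickle
m=pickle.load(open('m3.p','rb'));i=cv2.imread('pics/w3.png')
f=lambda q:ray(m,(q[0]/4.8+100,q[1]/4.8+50),.1)[:2]
d=f((280,220))-f((203,400));print('slot yaw',np.degrees(np.arctan2(d[1],d[0])))
t=np.radians(7);X=np.array([np.cos(t),np.sin(t),0]);Y=np.array([-X[1],X[0],0]);o=np.array([.4915,.0904,.2586+.002])
for n,a,b,z in(('grip top',.032,.007,.023),('grip bot',.032,.007,-.023),('tongue at 54',.02,.003,-.077),('tip',.018,.0015,-.083)):
    print(n,proj(m,[o+a*X+s*b*Y+[0,0,z] for s in(1,-1)]).round(1).tolist())
c=cv2.resize(i[170:260,215:300],None,fx=6.6,fy=6.6,interpolation=2);cv2.imwrite('pics/c4.png',c)
E
```

```text
slot yaw -21.90188929434045
grip top [[242.1, 209.4], [272.2, 209.4]]
grip bot [[245.6, 184.0], [268.0, 184.0]]
tongue at 54 [[252.9, 181.2], [260.2, 181.3]]
tip [[254.8, 181.8], [258.3, 181.8]]
```

View pics/c4.png

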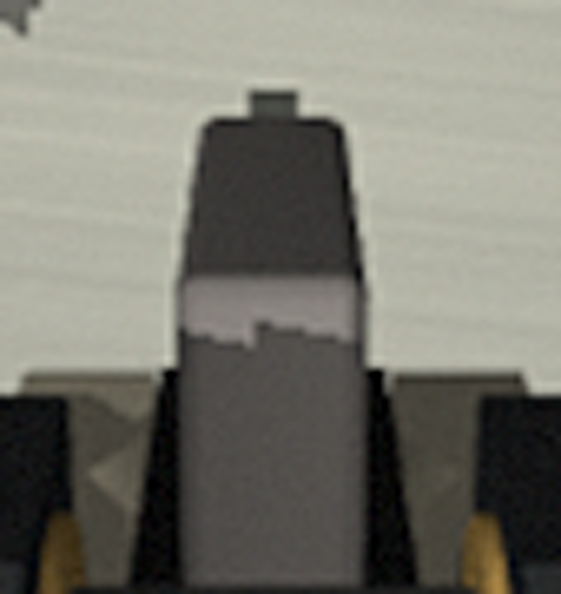

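Request:
{"api": "drive_tool", "payload": {"increments": [[[-1,0.08,-0.3,0.1,0.025],[-1,0.16,-0.6,0.2,0.05],[-1,0.24,-0.9,0.3,0.075],[-1,0.24,-0.9,0.3,0.08],[-1,0.24,-0.9,0.3,0.08]]]}}

```text
time_s: 6.05
tcp_pos: [0.5074, 0.2006, 0.223]
eef_rot: [180.0, 0.0, -21.8]
contact_force: [0.5, 0.6, -2.7]
gripper_width: 0.0138
gripper_force: 45.0
```

Request:
{"api": "drive_tool", "payload": {"increments": [[[-1,-0.115,-0.209,0,0],[-1,-0.115,-0.209,0,0],[-1,-0.115,-0.209,0,0],[-1,-0.115,-0.209,0,0]]]}}

```text
time_s: 6.55
tcp_pos: [0.5039, 0.2291, 0.2234]
eef_rot: [-180.0, -0.0, -21.8]
contact_force: [0.0, 0.1, -0.7]
gripper_width: 0.0139
gripper_force: 45.0
```

```bash
cat > meas.py <<'E'
from h import *
s=r.get_state();m=camera_model('wrist');i=np.ascontiguousarray(capture('wrist')[:,:,::-1])
p=s['tcp_pos'];yaw=np.radians(s['eef_rot'][2]);print(p.round(4),s['eef_rot'].round(2))
q=proj(m,[[.5478,.2117,.1]])[0];print('slot px',q)
x0,y0=int(q[0])-90,max(0,int(q[1])-80);c=i[y0:y0+160,x0:x0+180];k=6
g=cv2.cvtColor(cv2.resize(c,None,fx=k,fy=k,interpolation=2),cv2.COLOR_BGR2GRAY)
b=(g>185).astype(np.uint8);cs,h=cv2.findContours(b,cv2.RETR_CCOMP,cv2.CHAIN_APPROX_NONE)
o=max(range(len(cs)),key=lambda j:cv2.contourArea(cs[j]))
H=[cs[j] for j in range(len(cs)) if h[0][j][3]==o]
X=np.array([np.cos(yaw),np.sin(yaw)]);T=np.array([X,[X[1],-X[0]]])
for n,ct in[('top',cs[o])]+([('slot',max(H,key=cv2.contourArea))] if H else []):
    W=np.array([ray(m,(u+.5)/k-.5+[x0,y0],.1)[:2] for u in ct[:,0].astype(float)])
    R=cv2.minAreaRect((W*1000).astype(np.float32));print(n,np.round(R[0],1),np.round(R[1],1),R[2],'in tool x,y mm',T@(np.array(R[0])-p[:2]*1000))
# blade end face edges predicted for blade centred on TCP
for n,a,z in(('grip top',.032,.023),('grip bot',.032,-.023),('tongue54',.02,-.077)):
    P=lambda e:proj(m,[[*(p[:2]+(a+e)*X),p[2]+.0016+z]])[0];print(n,P(0).round(1),'px/mm',((P(.001)-P(0))).round(2))
col=cv2.cvtColor(i,cv2.COLOR_BGR2GRAY)[165:225,254:259].mean(1);print('col',col.round().astype(int).tolist())
cv2.imwrite('pics/w5.png',i)
E
python3 meas.py
```

```text
[0.5039 0.2291 0.2234] [-1.7999e+02 -1.0000e-02 -2.1850e+01]
slot px [255.72275171 141.31124549]
top [549.4 211.9] [ 59.7 104.4] 69.3827133178711 in tool x,y mm [48.63979466 -1.00016933]
slot [548.1 211.8] [11.  46.1] 68.23271942138672 in tool x,y mm [47.44852513 -0.40002841]
grip top [255.7 208.8] px/mm [ 0.   -2.02]
grip bot [255.8 183.7] px/mm [ 0.   -1.55]
tongue54 [255.8 181.1] px/mm [ 0.   -1.18]
col [218, 226, 224, 223, 223, 224, 223, 224, 223, 224, 224, 223, 223, 223, 223, 223, 225, 235, 184, 30, 47, 53, 47, 37, 40, 39, 40, 41, 39, 41, 39, 42, 40, 41, 41, 41, 39, 40, 40, 41, 40, 40, 40, 41, 39, 39, 47, 62, 72, 75, 78, 79, 79, 79, 79, 79, 80, 79, 79, 79]
```

View pics/w5.png

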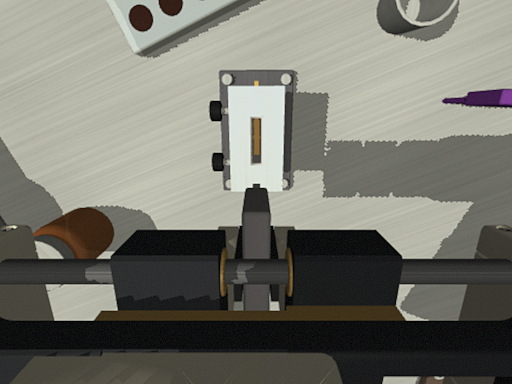

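The slot is straight ahead at (257,140) with the brass ejector inside it. It is aligned with the held tongue's tip at (256,184), and the blade sits about 1.9 mm toward tool −x of the TCP.

Request:
{"api": "drive_tool", "payload": {"increments": [[[-1,0.2,-0.003,0,0],[-1,0.412,-0.003,0,0],[-1,0.412,-0.003,0.15,0],[-1,0.412,-0.003,0.27,0],[-1,0.412,-0.003,0.27,0]]]}}

```text
time_s: 7.22
tcp_pos: [0.549, 0.2113, 0.1895]
eef_rot: [179.9, 0.1, -21.8]
contact_force: [-0.4, -0.0, -1.4]
gripper_width: 0.0141
gripper_force: 45.0
```

Request:
{"api": "drive_tool", "payload": {"increments": [[[-1,0,0,0.04,0],[-1,0,0,0.08,0],[-1,0,0,0.12,0],[-1,0,0,0.12,0]]], "squeeze": 55}}

```text
time_s: 7.72
tcp_pos: [0.5496, 0.2119, 0.176]
eef_rot: [180.0, 0.0, -21.8]
contact_force: [-1.1, -0.8, -2.3]
gripper_width: 0.0139
gripper_force: 55.0
```

Request:
{"api": "drive_tool", "payload": {"increments": [[[-1,0,0,0.05,0],[-1,0,0,0.1,0],[-1,0,0,0.15,0],[-1,0,0,0.2,0],[-1,0,0,0.2,0]]]}}

```text
time_s: 8.35
tcp_pos: [0.5496, 0.2118, 0.1517]
eef_rot: [179.9, 0.0, -21.8]
contact_force: [0.8, -0.5, -1.1]
gripper_width: 0.0135
gripper_force: 55.0
```

Request:
{"api": "drive_tool", "payload": {"increments": [[[-1,0,0,0.05,0],[-1,0,0,0.1,0],[-1,0,0,0.15,0],[-1,0,0,0.2,0],[-1,0,0,0.2,0]]]}}

```text
time_s: 8.98
tcp_pos: [0.55, 0.2121, 0.1284]
eef_rot: [-180.0, -0.0, -21.8]
contact_force: [-0.9, 0.8, 4.9]
gripper_width: 0.0139
gripper_force: 55.0
```

Request:
{"api": "drive_tool", "payload": {"increments": [[[-1,0,0,0.015,0],[-1,0,0,0.03,0],[-1,0,0,0.045,0],[-1,0,0,0.045,0]]]}}

```text
time_s: 9.48
tcp_pos: [0.5501, 0.2121, 0.1235]
eef_rot: [-180.0, -0.0, -21.8]
contact_force: [-2.8, -0.7, 6.6]
gripper_width: 0.014
gripper_force: 55.0
```

Request:
{"api": "drive_tool", "payload": {"increments": [[[-1,0,0,0.004,0],[-1,0,0,0.008,0],[-1,0,0,0.008,0]]]}}

```text
time_s: 9.85
tcp_pos: [0.5501, 0.2121, 0.1227]
eef_rot: [-180.0, -0.0, -21.8]
contact_force: [-1.6, 0.2, 6.4]
gripper_width: 0.0136
gripper_force: 55.0
```

Request:
{"api": "drive_tool", "payload": {"increments": [[[-1,0,0,0.004,0],[-1,0,0,0.008,0],[-1,0,0,0.008,0]]]}}

```text
time_s: 10.22
tcp_pos: [0.5501, 0.2121, 0.1218]
eef_rot: [-180.0, -0.0, -21.8]
contact_force: [-1.3, -0.1, 7.9]
gripper_width: 0.0138
gripper_force: 55.0
```

Request:
{"api": "drive_tool", "payload": {"increments": [[[-1,0,0,0.004,0],[-1,0,0,0.006,0],[-1,0,0,0.006,0]]]}}

```text
time_s: 10.6
tcp_pos: [0.5501, 0.2121, 0.1214]
eef_rot: [-180.0, -0.0, -21.8]
contact_force: [-3.4, -0.2, 9.6]
gripper_width: 0.0135
gripper_force: 55.0
```

Request:
{"api": "drive_tool", "payload": {"increments": [[[-1,0,0,0.004,0],[-1,0,0,0.004,0]]]}}

```text
time_s: 10.85
tcp_pos: [0.5501, 0.2121, 0.1214]
eef_rot: [-180.0, -0.1, -21.8]
contact_force: [-5.9, -0.2, 11.8]
gripper_width: 0.0139
gripper_force: 55.0
```

Request:
{"api": "drive_tool", "payload": {"increments": [[[-1,0,0,0.004,0],[-1,0,0,0.004,0]]]}}

```text
time_s: 11.1
tcp_pos: [0.5501, 0.2121, 0.1214]
eef_rot: [-179.9, -0.1, -21.8]
contact_force: [-7.6, -1.1, 16.0]
gripper_width: 0.0136
gripper_force: 55.0
```

Request:
{"api": "drive_tool", "payload": {"increments": [[[-1,-0.003,0,0.004,0],[-1,-0.003,0,0.004,0],[-1,-0.003,0,0.004,0],[-1,-0.003,0,0.004,0]]]}}

```text
time_s: 11.6
tcp_pos: [0.5501, 0.2121, 0.1213]
eef_rot: [-179.9, -0.1, -21.8]
contact_force: [-6.1, -1.2, 18.7]
gripper_width: 0.0139
gripper_force: 55.0
```

```bash
python3 - <<'E'
from h import *
i=capture('scene')[170:290,240:360];cv2.imwrite('pics/e.png',cv2.resize(i,None,fx=5,fy=5,interpolation=2)[:,:,::-1])
s=r.get_state();print(s['tcp_pos'],s['contact_force'],s['moment'],s['gripper_width'],s['time_s'])
E
```

```text
[0.55010215 0.21212213 0.12134264] [-6.53413366 -1.46111127 18.84789666] [-0.89895585  2.60637527 -0.0383954 ] 0.013285800694650511 11.65
```

View pics/e.png

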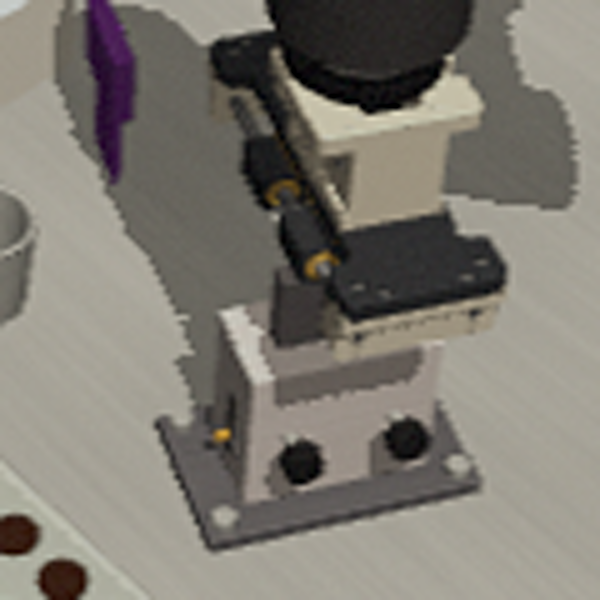

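The grip, at (295,310), sits flat on the carrier top. The pointer at (222,435) is down level with its mark, the hold is steady and about 19 N of push is measured. I'm handing it in.

```bash
python3 -c "
from plant import job
print(job.close_job())"
```

```text
the job is handed in; nothing more can be done
None
```

The blade is seated in the carrier slot with its shoulders flat on the top; the arm is still gripping it at 55 N and pushing down with about 19 N. The job is handed in, but no verdict came back.

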